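# Lock the bayonet stopper into the transport canister and hold it down on its seal

### The arm

A 7-joint arm with a two-finger parallel gripper is mounted at the origin on a cart in front of the work surface, level with it; the furniture and walls round the work are solid. World frame = base frame: x ahead of the robot, y to its left, z up, the work surface at z = 0. Lengths are in m, angles in rad, forces in N, time in s.
With the tool pointing down it reaches from about 0.425 to 0.975 m from the base axis. Payload 16.7 kg.
Tool frame: the origin (TCP) lies at the very end of the fingers, on their centre line; the grasp point (between the pads) lies 19 mm behind it (ctrl.pinch_z is the distance from the TCP to the grasp point, in m); z points along the fingers, y is the direction in which the jaws open and shut (so a half turn about z gives the same grasp; the last joint's range is limited). The gripper opens to 85 mm and grips with 20 to 120 N. Pads are 22 mm wide; open, the fingers measure 114 mm over their backs; the gripper's body (76 mm by 85 mm) begins 54 mm behind the grasp point. The pads swing forward as they close: fully open they stand 13 mm farther back than shut.
Start: joints at [1.095, 0.426, 0.074, 1.606, -0.034, 1.111, -0.067], TCP at [0.217, -0.639, 0.231] pointing down, gripper open.
Joint ranges: [-2.85, 2.85], [-0.5, 2.14], [-1.23, 1.37], [0.21, 2.46], [-1.02, 4.16], [0.16, 2.05], [-2.73, 2.73]. Speed limits (rad/s): [1.89, 1.89, 2.39, 2.39, 3.01, 3.01, 3.01].

### API

Orientations are given as a unit quaternion [w, x, y, z].
In Python, from cell import ctrl gives the robot as it stands.
- The arm moves only by the tool step_arm, never from a script. Its argument "commands" is a list that holds one entry, the list of rows, each a list of 7 numbers: the shift along the world's x, y, z in cm, then the turn, a rotation vector about the world's x, y, z in degrees, then the closure, from -1 (fully open) to 1 (shut). In form: [[[x, y, z, rx, ry, rz, grip], ...]]. A call has 1 to 10 rows; each row is the pose to reach, as a shift and turn from the pose measured when the call began; what a row does not reach only later rows make up. A row lasts 1/8 s, in which the tool goes at most 62.5 mm and 10.7 degrees, less where a joint would pass 70% of its speed; a pose out of reach is approached as far as the arm can. A call with a gripper value outside its range is refused whole. The fingers move at their own pace and stop on an object; the grip force is fixed at half the most. Time passes only in rows, so rows that repeat a pose let the fingers close. It gives the time, the measured TCP pose, the force and the opening at its end, in the units of the state.
- ctrl.get_state(): the state, without advancing time (a new reading comes with each control period).
- ctrl.capture(name): name is "side" or "top"; returns (picture, depth): 480x640x3 uint8, blue, green, red; 480x640 float32, m along the optical axis (not along the pixel's ray), 0 where there is no reading.
- ctrl.camera_info(name): a dict with "fx", "fy", "cx", "cy" (pixels), "D" ([k1, k2, p1, p2, k3] as OpenCV has them; the pictures are not rectified), "rvec" (rotation vector, rad) and "tvec" (3), from world to camera coordinates, as OpenCV has them. Camera axes: x right, y down, z forward; pixel columns grow to the right and rows downward; lengths in m; the calibration is good to about 2 mm. A picture is of the moment at which its call begins. camera_info takes no time and is no camera call.
- ctrl.sign_off(): hands the job in, once; it reports no verdict.
The state is a dict: "clock": time; "q": joint angles; "qvel": joint speeds; "joint_torque": joint torques, N m; "ee_pos": TCP position; "eef_rot": TCP orientation; "wrist_force": force on the tool from outside, world axes, zero at the start; "ft_torque": the same for the moment, N m; "grip_width": opening from 0.0 (shut) to 1.0 (fully open).
Only numpy, scipy, OpenCV 4.12 (cv2) and the standard library are available. Lean on these libraries where they do the work, as an engineer would, in place of code of your own. Each camera call takes 0.05 s, during which the arm holds its last target. There are 200 camera calls.

### The job

Close the specimen transport canister with its stopper for the leak check: line the stopper's two lugs up with the notches of the canister's mouth, push it straight down against the spring and then turn it clockwise (seen from above) about a quarter turn to the stop. Finish while still gripping the stopper and holding it pressed fully home, its flange flush on the canister's rim. Leave the two specimen jars and the small reagent bottle where they stand.

Things in the scene. Friction and masses are not known exactly. Their poses are not given: they have to be found in the camera images.
- stopper: Loose white bayonet stopper, 60 mm high, 0.15 kg, upright on the worktop. Origin: centre of its underside; z up, x along its lugs and bar grip (a half turn looks the same). Barrel 43 mm in diameter, chamfered foot; two steel lugs at the foot, along +x and -x, 66 mm tip to tip, 10 mm wide, z = 0 to 7; flange 60 mm in diameter, z = 20 to 26; bar grip above it, z = 26 to 60.
- stopper_grip (a point): Where to grip the stopper: in the middle of its bar grip, on the axis, 49 mm above its origin; axes as the stopper's. The bar is 46 mm long (x), 16 mm thick (y) and stands 34 mm above the flange; close the fingers across its thickness.
- stopper_flange (a point): Centre of the underside of the stopper's flange, on its axis, 20 mm above its origin; axes as the stopper's. It meets the canister's rim when the stopper is fully home. The lugs clear the mouth plate and can turn only while the flange is less than 5 mm above the rim; let go after turning, the spring lifts it to 5 mm.
- canister: Round aluminium canister, 92 mm in diameter, grey mouth plate on top, on a dark round foot 120 mm in diameter and 8 mm high; fixed to the worktop, 80 mm high, with a short brass nipple on its +y side. Origin: centre of its underside on the worktop; z up, x through the two notches of its mouth.
- mouth (a point): Centre of the canister's mouth, level with the rim, 80 mm above the worktop; axes as the canister's. Mouth plate 8 mm thick, bore 48 mm in diameter, two notches along +x and -x, 15 mm wide, 72 mm end to end, for the lugs (either way round). Below the plate the lugs turn clockwise seen from above, 80 degrees to a fixed stop; anticlockwise is blocked.
- spring_plate (a joint): Spring-loaded dark plate inside the canister: 0 = up (the stopper's foot first meets it with the flange 10 mm above the rim), grows in m as it is pressed down, about 0.010 with the stopper fully home. Pushes up with about 5 N at first, 13 N when fully home.
- jar_back: Specimen jar with a screw cap, 60 mm in diameter, 68 mm high, loose, upright, at the back of the work; origin at the centre of its underside. To be left alone.
- jar_left: The same kind of jar, with a cap of another make, 60 mm in diameter, 68 mm high, loose, at the left; origin at the centre of its underside. To be left alone.
- bottle_right: Small brown reagent bottle, 34 mm in diameter, 82 mm high, loose, at the right; origin at the centre of its underside. To be left alone.

How it is judged:
On the way:
1. the stopper is pushed in with its lugs in the notches, down against the spring until the lugs are below the mouth plate (z of stopper_flange in the frame of mouth below 0.005 m and horizontal distance between stopper_flange and mouth below 0.006 m and angle between the x axis of stopper and the x axis of canister, either way round below 0.25 rad), for 0.1 s.
At the end, for the whole second after the job is handed in: Fingers grip the stopper (over 2 N); it is upright within 5 degrees, centred in the mouth within 6 mm, its lugs turned at least 65 degrees clockwise from the notches, its flange within 2.5 mm of the rim, the spring plate pressed down over 7.5 mm, and the stopper still (z of stopper_flange in the frame of mouth between -0.004 and 0.0025 m and horizontal distance between stopper_flange and mouth below 0.006 m and angle between stopper's own z axis and vertical below 0.09 rad and angle between the x axis of stopper and the x axis of canister, either way round above 1.13 rad and value of joint spring_plate above 0.0075 m and contact force between the fingers and stopper above 2 N and linear speed of stopper below 0.02 m/s); the arm keeps its last pose, push and grip.
It fails at once if a specimen jar or the reagent bottle is pushed away or knocked over (distance of any of jar_back, jar_left, bottle_right from where it was at the start of the episode above 0.03 m or angle between any of jar_back, jar_left, bottle_right's own z axis and vertical above 0.5 rad).
It also fails if it takes over 48 s, if anything falls off the work surface, if the arm or the gripper's body presses on something with over 40 N, if the wrist force passes 120 N, or if a joint passes its speed limit or range.

## Working session

There is one attempt and no reset: what is moved stays moved. The work goes in short steps, Python scripts to look and compute and a tool call to move; the robot and the scene stay as the last step left them, time stands still between calls to the robot, and variables do not carry over. Pictures are saved under pics/ and viewed, about 8 in all and at most 12, crops included, and the job is handed in when it is done.

Besides the shell and the picture viewer there is one more tool, called after "Emit:" as a command line: name --argument value ..., lists and objects as JSON in quotes. step_arm: Moves the arm, as the interface text tells. Its arguments: {"type":"object","properties":{"commands":{"type":"array","items":{"type":"array","items":{"type":"array","items":{"type":"number"}}}}},"required":["commands"]}

```bash
mkdir -p pics; ls; python3 - <<'E'
from cell import ctrl
import cv2, numpy as np
s=ctrl.get_state();print({k:np.round(v,3) for k,v in s.items()}, ctrl.pinch_z)
for n in("top","side"):
    im,d=ctrl.capture(n);cv2.imwrite(f"pics/{n}0.png",im);np.save(f"pics/{n}0.npy",d)
    c=ctrl.camera_info(n);R=cv2.Rodrigues(np.array(c["rvec"]))[0];print(n,c,"pos",-R.T@np.array(c["tvec"]).ravel())
E
```

```text
pics
{'clock': np.float64(0.0), 'q': array([ 1.094,  0.427,  0.074,  1.607, -0.034,  1.111, -0.067]), 'qvel': array([ 0.   , -0.001, -0.   ,  0.001,  0.001,  0.   , -0.001]), 'joint_torque': array([-0.0000e+00, -9.4982e+01,  3.7610e+00, -4.6353e+01,  1.9000e-02,
        1.0000e-02, -0.0000e+00]), 'ee_pos': array([ 0.217, -0.639,  0.231]), 'eef_rot': array([-0.001,  0.987,  0.163, -0.   ]), 'wrist_force': array([ 1.021, -0.894, -0.351]), 'ft_torque': array([ 0.019,  0.025, -0.006]), 'grip_width': np.float64(1.004)} 0.0187
top {'fx': 534.189943692959, 'fy': 534.189943692959, 'cx': 320.3120152269231, 'cy': 241.81578555401958, 'D': array([-0.02518968,  0.        ,  0.        ,  0.        ,  0.        ]), 'rvec': array([ 2.21449358, -2.17853296,  0.04871617]), 'tvec': array([-0.02282937,  0.55589085,  1.34692467])} pos [ 0.49265365 -0.01752441  1.37139606]
side {'fx': 539.0101908382615, 'fy': 539.0101908382615, 'cx': 314.7177646073755, 'cy': 242.6518121877628, 'D': array([-0.02377141,  0.        ,  0.        ,  0.        ,  0.        ]), 'rvec': array([ 2.14342321, -0.28581251,  0.13096356]), 'tvec': array([-0.55190324,  0.15413297,  1.38649229])} pos [ 0.27656946 -1.17617367  0.88929177]
```

View pics/top0.png

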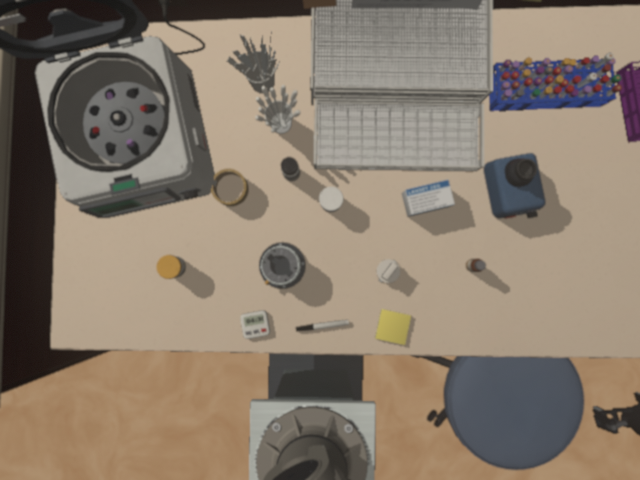

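View pics/side0.png

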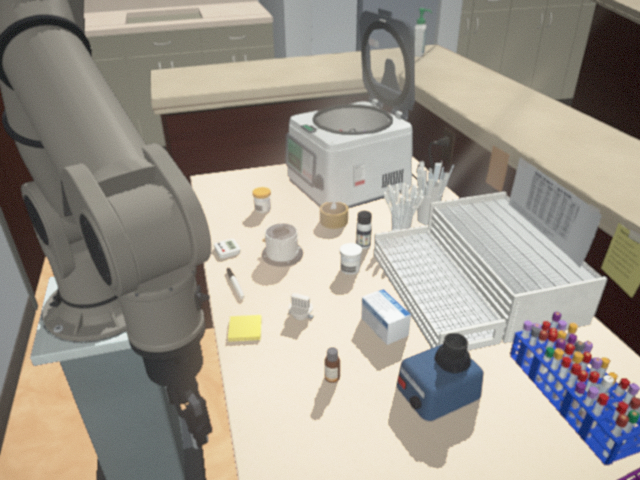

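Top: canister at (282,265), stopper (387,271), left jar (169,267), back jar (331,198), bottle (476,265). Enlarging canister and stopper from both views.

```bash
cat > h.py <<'E'
import cv2, numpy as np
from cell import ctrl
def cam(n):
    c=ctrl.camera_info(n);K=np.array([[c["fx"],0,c["cx"]],[0,c["fy"],c["cy"]],[0,0,1]])
    R=cv2.Rodrigues(np.array(c["rvec"]))[0];t=np.array(c["tvec"]).ravel();return K,np.array(c["D"]),R,t
def ray(n,px,z):
    "pixels -> world points on plane z"
    K,D,R,t=cam(n);u=cv2.undistortPoints(np.array(px,float).reshape(-1,1,2),K,D).reshape(-1,2)
    d=np.c_[u,np.ones(len(u))]@R;o=-R.T@t;return o+d*((z-o[2])/d[:,2])[:,None]
def proj(n,P):
    K,D,R,t=cam(n);return cv2.projectPoints(np.array(P,float).reshape(-1,3),cv2.Rodrigues(R)[0],t,K,D)[0].reshape(-1,2)
def crop(im,u,v,r,s):
    return cv2.resize(im[v-r:v+r,u-r:u+r],None,fx=s,fy=s,interpolation=cv2.INTER_CUBIC)
E
python3 - <<'E'
from h import *
a=cv2.imread("pics/top0.png");b=cv2.imread("pics/side0.png")
o=np.vstack([np.hstack([crop(a,282,265,28,5*1),crop(a,387,271,28,5)]),np.hstack([crop(b,282,243,28,5),crop(b,301,306,28,5)])])
cv2.imwrite("pics/c1.png",o)
for nm,p,z in [("can",(282,265),.08),("stop",(388,270),.06),("jl",(169,267),.068),("jb",(331,198),.068),("bot",(476,265),.082)]:
    print(nm,ray("top",[p],z).round(3))
print(ray("side",[(281,229)],.08),ray("side",[(301,298)],.06))
E
```

```text
can [[0.495 0.078 0.08 ]]
stop [[ 0.488 -0.181  0.06 ]]
jl [[0.486 0.355 0.068]]
jb [[ 0.662 -0.038  0.068]]
bot [[ 0.503 -0.391  0.082]]
[[0.49812292 0.09270587 0.08      ]] [[ 0.48662358 -0.1940705   0.06      ]]
```

View pics/c1.png

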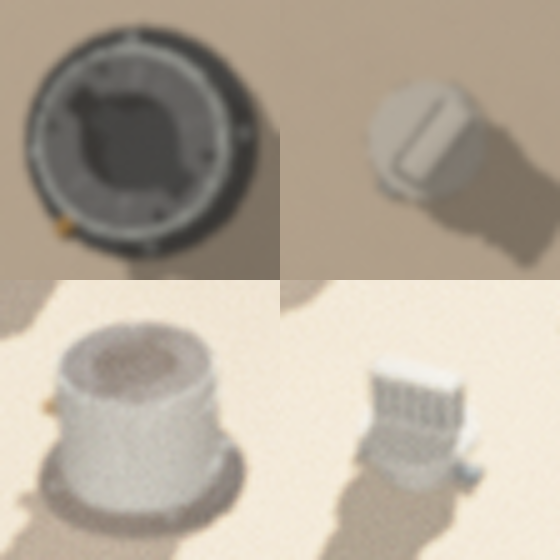

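```bash
python3 - <<'E'
from h import *
for n in("top","side"):
    d=np.load(f"pics/{n}0.npy");K,D,R,t=cam(n)
    v,u=np.mgrid[:480,:640];p=np.c_[u.ravel(),v.ravel()].astype(float)
    q=cv2.undistortPoints(p.reshape(-1,1,2),K,D).reshape(-1,2);P=(np.c_[q,np.ones(len(q))]*d.ravel()[:,None]-t)@R
    ok=d.ravel()>0
    for nm,c,z0,z1 in[("can",(.495,.083),.072,.09),("stopbar",(.488,-.185),.052,.07),("stopall",(.488,-.185),.015,.075),("jl",(.486,.355),.058,.08),("jb",(.662,-.038),.058,.08),("bot",(.503,-.391),.04,.1),("table",(.45,-.08),-.05,.05)]:
        m=ok&(np.hypot(P[:,0]-c[0],P[:,1]-c[1])<.06)&(P[:,2]>z0)&(P[:,2]<z1);Q=P[m]
        if len(Q)<3: print(n,nm,len(Q));continue
        r=cv2.minAreaRect(Q[:,:2].astype(np.float32));print(n,nm,len(Q),"med",np.median(Q,0).round(4),"box",np.round(r[0],4),np.round(r[1],4),round(r[2],1))
E
```

```text
top can 843 med [0.4972 0.0832 0.0801] box [0.4966 0.0837] [0.0895 0.0898] 1.2
top stopbar 123 med [ 0.4874 -0.1855  0.0604] box [ 0.4867 -0.1857] [0.0169 0.0459] 54.6
top stopall 440 med [ 0.4871 -0.1834  0.0288] box [ 0.4869 -0.1858] [0.0584 0.0575] 46.2
top jl 483 med [0.488  0.3559 0.0686] box [0.4879 0.3562] [0.0583 0.059 ] 43.5
top jb 466 med [ 0.6614 -0.0383  0.0688] box [ 0.6621 -0.0382] [0.0576 0.0593] 57.2
top bot 172 med [ 0.5033 -0.3955  0.0701] box [ 0.5046 -0.4002] [0.0323 0.0301] 1.3
top table 1721 med [ 0.4499 -0.0805  0.0009] box [ 0.4497 -0.0811] [0.1178 0.1176] 0.9
side can 417 med [0.4933 0.0779 0.0789] box [0.4942 0.0835] [0.0921 0.094 ] 18.7
side stopbar 118 med [ 0.4849 -0.1892  0.0587] box [ 0.4851 -0.1874] [0.0196 0.0453] 48.5
side stopall 439 med [ 0.4819 -0.1944  0.0344] box [ 0.4827 -0.194 ] [0.0455 0.059 ] 74.7
side jl 174 med [0.4852 0.3477 0.0672] box [0.4858 0.3542] [0.0645 0.0585] 69.4
side jb 277 med [ 0.6584 -0.0461  0.0677] box [ 0.66   -0.0394] [0.0583 0.0597] 12.4
side bot 303 med [ 0.5003 -0.4114  0.0612] box [ 0.5011 -0.407 ] [0.0302 0.0318] 72.9
side table 973 med [ 4.466e-01 -7.940e-02 -2.000e-04] box [ 0.4483 -0.0779] [0.1191 0.1137] 39.2
```

```bash
python3 - <<'E'
from h import *
a=cv2.imread("pics/top0.png");d=np.load("pics/top0.npy")
K,D,R,t=cam("top");v,u=np.mgrid[:480,:640];p=np.c_[u.ravel(),v.ravel()].astype(float)
q=cv2.undistortPoints(p.reshape(-1,1,2),K,D).reshape(-1,2);P=(np.c_[q,np.ones(len(q))]*d.ravel()[:,None]-t)@R
Q=P[(d.ravel()>0)&(np.hypot(P[:,0]-.487,P[:,1]+.186)<.04)&(P[:,2]>.052)][:,:2]
w,V=np.linalg.eigh(np.cov(Q.T));print("bar yaw",np.degrees(np.arctan2(V[1,1],V[0,1])),Q.mean(0),2*np.sqrt(3*w))
# mouth: rays onto the rim plane, dark/low depth
W=ray("top",p,.08);near=np.hypot(W[:,0]-.4965,W[:,1]-.0836)<.040
for nm,m in(("depth",near&(P[:,2]<.074)&(d.ravel()>0)),("dark",near&(cv2.cvtColor(a,cv2.COLOR_BGR2GRAY).ravel()<75))):
    Q=W[m][:,:2];w,V=np.linalg.eigh(np.cov(Q.T));r=np.hypot(*(Q-Q.mean(0)).T);f=(r>.027);g=Q[f]-Q.mean(0)
    th=.5*np.degrees(np.angle(np.sum(np.exp(2j*np.arctan2(g[:,1],g[:,0])))))
    print(nm,m.sum(),Q.mean(0),"pca",np.degrees(np.arctan2(V[1,1],V[0,1])),"tips",th,f.sum(),w**.5)
h=cv2.cvtColor(a,cv2.COLOR_BGR2HSV).reshape(-1,3);m=(np.hypot(W[:,0]-.4965,W[:,1]-.0836)<.07)&(h[:,1]>130)&(h[:,0]<25)
print("nipple",m.sum(),p[m].mean(0),P[m].mean(0))
c=np.array([.4965,.0836]);n=P[m].mean(0)[:2]-c;print("yaw from nipple",np.degrees(np.arctan2(n[1],n[0]))-90,np.hypot(*n))
E
```

```text
bar yaw 144.6210987205455 [ 0.48646561 -0.18528027] [0.01638462 0.04483619]
depth 350 [0.49625483 0.08326173] pca 50.764201285739624 tips 52.143011339069076 55 [0.01130474 0.01740668]
dark 332 [0.49617588 0.08462206] pca 51.58191357710261 tips 51.17349124222904 34 [0.01032892 0.01565902]
nipple 2 [266.5 282. ] [0.45264378 0.11851592 0.03902012]
yaw from nipple 51.475119968790864 0.05605791619530275
```

Emit:
step_arm --commands '[[[3,5,0,0,0,-6,-1],[6,10,0,0,0,-12,-1],[9,15,0,0,0,-18,-1],[12,20,-1,0,0,-24,-1],[15,25,-2,0,0,-30,-1],[18,30,-4,0,0,-36,-1],[21,35,-6,0,0,-42,-1],[24,40,-8,0,0,-48,-1],[26.9,45.3,-10,0,0,-54.2,-1],[26.9,45.3,-10,0,0,-54.2,-1]]]'

```text
clock: 1.35
ee_pos: [0.4867, -0.1812, 0.1292]
eef_rot: [-0.001, 0.953, -0.302, -0.001]
wrist_force: [-0.3, -0.2, 0.5]
grip_width: 1.0
```

```bash
python3 - <<'E'
from h import *
im,d=ctrl.capture("side");s=ctrl.get_state();print(s["ee_pos"],s["eef_rot"],s["q"].round(2))
cv2.imwrite("pics/s1.png",crop(im,305,275,60,5))
print((proj("side",[s["ee_pos"]])-[245,215])*5)
E
```

```text
[ 0.48586699 -0.18368344  0.12979402] [-7.12373882e-04  9.53111205e-01 -3.02618458e-01 -7.69022393e-04] [ 0.27  0.3  -0.04  2.04  0.01  0.8  -1.96]
[[268.79817611 286.50149847]]
```

View pics/s1.png

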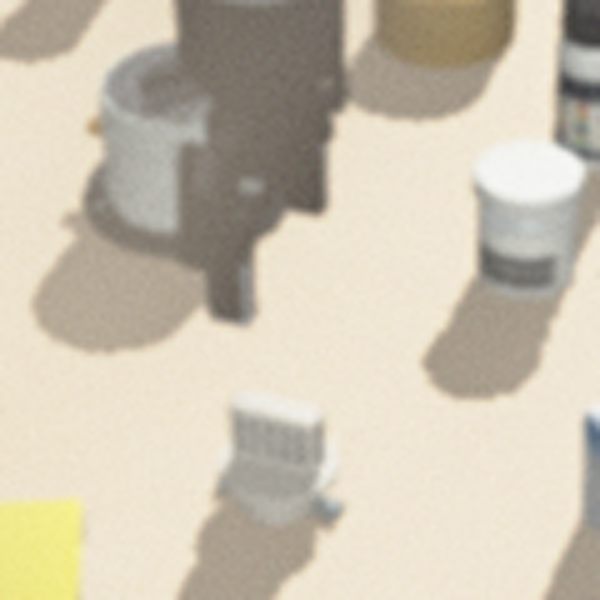

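The fingers straddle the stopper (bar top at about (278,405) in the crop, TCP projected at (269,287)), so I descend.

Emit:
step_arm --commands '[[[0.0,-0.2,-2,0,0,0,-1],[0.0,-0.2,-4,0,0,0,-1],[0.0,-0.2,-6,0,0,0,-1],[0.0,-0.2,-8,0,0,0,-1],[0.0,-0.2,-9.2,0,0,0,-1],[0.0,-0.2,-9.7,0,0,0,-1],[0.0,-0.2,-9.8,0,0,0,-1],[0.0,-0.2,-9.8,0,0,0,-1]]]'

```text
clock: 2.4
ee_pos: [0.4862, -0.1858, 0.0323]
eef_rot: [-0.001, 0.953, -0.303, -0.0]
wrist_force: [0.4, -0.6, 0.1]
grip_width: 1.0
```

Emit:
step_arm --commands '[[[0,0,0,0,0,0,1],[0,0,0,0,0,0,1],[0,0,0,0,0,0,1],[0,0,0,0,0,0,1],[0,0,0,0,0,0,1],[0,0,0,0,0,0,1],[0,0,0,0,0,0,1],[0,0,0,0,0,0,1]]]'

```text
clock: 3.4
ee_pos: [0.4862, -0.1858, 0.0323]
eef_rot: [-0.001, 0.953, -0.303, -0.0]
wrist_force: [-0.6, 1.1, 2.8]
grip_width: 0.182
```

Emit:
step_arm --commands '[[[0,0,3,0,0,0,1],[0,0,7,0,0,0,1],[0,0,11,0,0,0,1],[0,3,14,0,0,9,1],[0.2,6,14,0,0,18,1],[0.3,9,14,0,0,27,1],[0.4,12,14,0,0,36,1],[0.5,15,14,0,0,45,1],[0.6,18,14,0,0,54,1],[0.7,20,14,0,0,60,1]]]'

```text
clock: 4.65
ee_pos: [0.4929, 0.0155, 0.1721]
eef_rot: [-0.001, 0.976, 0.217, -0.001]
wrist_force: [0.0, -0.3, -1.5]
grip_width: 0.177
```

Emit:
step_arm --commands '[[[0.1,2.5,0,0,0,9,1],[0.2,5,-1,0,0,18,1],[0.26,6.8,-2,0,0,26.4,1],[0.26,6.8,-2.5,0,0,26.4,1],[0.26,6.8,-2.5,0,0,26.4,1],[0.26,6.8,-2.5,0,0,26.4,1]]]'

```text
clock: 5.4
ee_pos: [0.4956, 0.0827, 0.1473]
eef_rot: [-0.0, 0.901, 0.433, -0.001]
wrist_force: [0.2, 0.7, -1.0]
grip_width: 0.179
```

```bash
python3 - <<'E'
from h import *
im,d=ctrl.capture("side");im2,d2=ctrl.capture("top");s=ctrl.get_state();e=s["ee_pos"];print(e,s["eef_rot"],s["wrist_force"])
q=s["eef_rot"];print("yaw",2*np.degrees(np.arctan2(q[2],q[1])))
o=np.hstack([crop(im,282,225,32,6),crop(im2,282,262,32,6)])
np.save("pics/s2d.npy",d);cv2.imwrite("pics/s2raw.png",im);cv2.imwrite("pics/s2.png",o)
# expected outlines' centres for comparison, in crop px
for nm,P in(("flange c",e+[0,0,-.0123]),("foot c",e+[0,0,-.0323]),("mouth",[.4955,.0837,.08])):print(nm,(proj("side",[P])-[250,193])*6)
K,D,R,t=cam("side");v,u=np.mgrid[:480,:640];p=np.c_[u.ravel(),v.ravel()].astype(float)
qq=cv2.undistortPoints(p.reshape(-1,1,2),K,D).reshape(-1,2);P=(np.c_[qq,np.ones(len(qq))]*d.ravel()[:,None]-t)@R
b=im.reshape(-1,3).astype(int);near=(np.hypot(P[:,0]-e[0],P[:,1]-e[1])<.06)&(d.ravel()>0)
for z in np.arange(.085,.15,.005):
    m=near&(abs(P[:,2]-z)<.0025)
    if m.sum()>2:print(z.round(3),m.sum(),P[m].min(0).round(3)[:2],P[m].max(0).round(3)[:2],b[m].mean(0).round())
E
```

```text
[0.49569795 0.08291095 0.14742271] [-1.73493158e-04  9.01168471e-01  4.33468241e-01 -8.01229052e-04] [-0.00800633 -0.28165482 -1.82152886]
yaw 51.37574979005241
flange c [[179.07392286 125.86658848]]
foot c [[181.31573449 163.23886897]]
mouth [[184.41768603 226.7357337 ]]
0.085 16 [0.466 0.038] [0.525 0.107] [153. 160. 163.]
0.115 10 [0.471 0.056] [0.506 0.07 ] [149. 157. 161.]
0.12 19 [0.471 0.053] [0.514 0.077] [154. 164. 169.]
0.125 35 [0.472 0.054] [0.513 0.08 ] [159. 171. 178.]
0.13 8 [0.481 0.057] [0.506 0.065] [163. 174. 180.]
0.135 15 [0.465 0.052] [0.517 0.079] [169. 182. 190.]
0.14 104 [0.464 0.048] [0.521 0.11 ] [181. 192. 198.]
0.145 25 [0.468 0.049] [0.52  0.093] [167. 177. 183.]
```

View pics/s2.png

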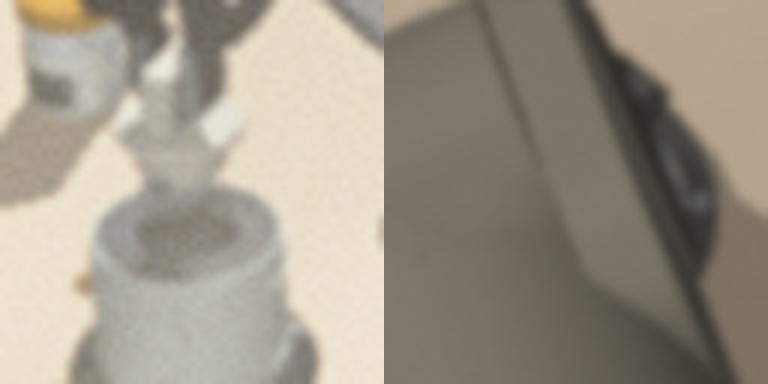

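Side crop: stopper flange spans columns ~112–243, canister ~95–285, nothing visibly off. The top view is blocked by the arm. One sub-pixel silhouette check of the x offset before inserting.

```bash
python3 - <<'E'
from h import *
im=cv2.imread("pics/s2raw.png");s=cv2.cvtColor(cv2.GaussianBlur(im,(3,3),0),cv2.COLOR_BGR2HSV)[...,1].astype(int)
e=ctrl.get_state()["ee_pos"]
def ax(xy,row):
    z=np.linspace(0,.18,60);p=proj("side",[[*xy,k] for k in z]);return np.interp(-row,-p[:,1],p[:,0])
for r in list(range(208,222))+list(range(232,248)):
    print(r,s[r,262:304] if r in(213,240) else "",end=" ")
    b=int(ax(e[:2],r));o=[]
    for sg in(-1,1):
        pr=s[r,b:b+sg*24:sg].astype(float);lo,hi=np.median(pr[3:8]),np.median(pr[-4:]);th=(lo+hi)/2
        k=[i for i in range(6,23) if pr[i]<th<=pr[i+1]]
        o.append(b+sg*(k[-1]+(th-pr[k[-1]])/(pr[k[-1]+1]-pr[k[-1]])) if k else np.nan)
    print(np.round(o,1),"w",round(o[1]-o[0],1),"mid-axis",round(np.mean(o)-ax(e[:2] if r<225 else(.4955,.0837),r),2))
E
```

```text
208  [259.6 286.2] w 26.6 mid-axis -6.6
209  [259.  287.7] w 28.7 mid-axis -6.21
210  [258.9 289.6] w 30.8 mid-axis -5.36
211  [259.3 290. ] w 30.7 mid-axis -5.0
212  [259.4 290.1] w 30.7 mid-axis -4.96
213 [33 33 35 38 41 40 33 25 21 20 21 24 23 24 24 25 25 25 27 25 23 21 19 17
 13 13 15 20 27 34 37 35 35 35 35 34 34 34 34 34 34 35] [268.2 289.9] w 21.8 mid-axis -0.74
214  [268.4 289.6] w 21.2 mid-axis -0.82
215  [268.9 288.8] w 19.9 mid-axis -1.06
216  [269.4 288.2] w 18.8 mid-axis -1.18
217  [270.4 287.5] w 17.1 mid-axis -1.06
218  [271.4 286.5] w 15.1 mid-axis -1.11
219  [272.2 286.2] w 14.0 mid-axis -0.95
220  [272.8   nan] w nan mid-axis nan
221  [273.2   nan] w nan mid-axis nan
232  [263.5 297.9] w 34.4 mid-axis -0.12
233  [264.2 297.7] w 33.5 mid-axis 0.07
234  [264.2 297.4] w 33.2 mid-axis -0.14
235  [264.4 297.4] w 33.0 mid-axis -0.13
236  [264.6 297.5] w 32.9 mid-axis -0.02
237  [264.9 297.6] w 32.7 mid-axis 0.14
238  [265.3 297.2] w 31.9 mid-axis 0.12
239  [265.6 296.8] w 31.2 mid-axis -0.02
240 [58 70 66 44 23 14 12 12 12 12 12 13 12 15 15 15 14 15 15 14 13 13 12 12
 11 12 11 13 14 14 15 16 15 14 18 27 32 34 33 33 31 33] [265.9 296.5] w 30.6 mid-axis -0.08
241  [266.1 296.2] w 30.1 mid-axis -0.22
242  [266.3 296.1] w 29.8 mid-axis -0.22
243  [266.4 296.4] w 30.0 mid-axis -0.06
244  [266.5 296.6] w 30.1 mid-axis 0.04
245  [266.5 297.1] w 30.6 mid-axis 0.23
246  [266.4 298.4] w 32.0 mid-axis 0.71
247  [266.1 299.8] w 33.7 mid-axis 1.28
```

```bash
python3 - <<'E'
from h import *
im=cv2.imread("pics/side0.png");s=cv2.cvtColor(cv2.GaussianBlur(im,(3,3),0),cv2.COLOR_BGR2HSV)[...,1].astype(int)
print(proj("side",[[.4862,-.1858,z] for z in(0,.02,.026,.06)]))
for r in range(294,320,2):print(r,s[r,285:322])
# same for now, two fresh frames averaged, flange rows
print("now");im=np.mean([ctrl.capture("side")[0].astype(float) for _ in range(6)],0).astype(np.uint8);cv2.imwrite("pics/s3raw.png",im)
s=cv2.cvtColor(im,cv2.COLOR_BGR2HSV)[...,1].astype(int);e=ctrl.get_state()["ee_pos"];print(proj("side",[e+[0,0,k-.0323] for k in(0,.02,.026)]))
for r in range(208,226,2):print(r,s[r,262:300])
cv2.imwrite("pics/s3.png",np.hstack([crop(im,280,215,22,9),crop(cv2.imread("pics/side0.png"),301,306,22,9)]))
E
```

```text
[[300.78370126 314.71422876]
 [300.53684464 308.55591348]
 [300.46198894 306.68797591]
 [300.03067624 295.92036852]]
294 [26 26 26 27 27 27 23 17 14 14 13 14 15 15 17 19 20 21 22 23 24 25 25 26
 26 26 26 26 26 26 27 26 27 26 26 27 26]
296 [27 27 27 27 29 30 25 20 16 13 12 13 12 11 11 11 11 10 10 13 14 15 16 19
 23 26 26 26 26 26 27 27 27 27 26 26 27]
298 [27 27 28 29 32 34 30 24 21 20 21 21 19 18 18 17 15 13 12 12 11 10 11 15
 23 26 27 27 26 26 26 26 26 26 26 26 26]
300 [27 28 28 28 31 35 33 26 23 21 20 21 19 21 20 21 21 20 20 19 18 17 19 24
 32 32 29 26 25 25 26 26 26 26 26 25 25]
302 [27 27 28 28 28 30 30 24 19 21 21 20 21 19 20 19 18 18 18 19 19 19 20 24
 27 26 24 25 26 26 27 27 27 26 26 26 26]
304 [28 28 28 25 20 20 22 22 21 19 21 19 19 20 18 19 18 17 18 17 18 19 20 20
 18 15 16 20 24 25 26 26 26 27 27 27 26]
306 [26 26 25 21 16 16 19 20 21 21 21 20 20 17 17 19 18 18 20 17 19 19 20 20
 16 13 13 18 22 25 26 26 26 27 27 26 26]
308 [26 26 26 24 22 21 22 22 22 24 23 23 22 20 20 20 19 20 20 19 20 20 19 16
 14 12 13 17 23 26 27 27 26 26 26 25 25]
310 [26 26 29 30 28 24 22 21 21 22 24 2
[... 1031 characters left out ...]
 28 21 22 25 23 25 23 23 23 23 25 27 23 25 22 22 15
 13 13 16 22 33 36 36 34 34 35 35 36 35 35]
216 [41 41 43 44 39 35 37 39 33 24 23 26 23 23 24 24 23 26 24 26 24 23 21 21
 20 21 24 35 38 37 35 35 34 33 35 34 34 35]
218 [41 42 46 40 35 32 35 35 38 38 31 24 23 23 21 22 22 22 24 22 23 26 24 25
 24 32 39 38 36 34 35 35 34 35 35 35 37 34]
220 [42 43 35 33 33 34 34 35 34 35 38 31 24 23 23 24 22 23 24 23 23 24 24 27
 32 39 41 35 34 35 35 35 36 35 34 33 34 34]
222 [38 35 34 33 34 33 35 33 34 35 37 37 30 24 20 23 23 25 24 25 26 25 25 31
 37 39 35 34 33 34 34 35 34 34 35 35 34 35]
224 [35 34 35 33 34 34 34 33 30 32 33 27 19 17 19 19 20 19 20 20 20 16 18 19
 19 18 21 23 25 30 32 32 32 36 34 35 35 33]
```

View pics/s3.png

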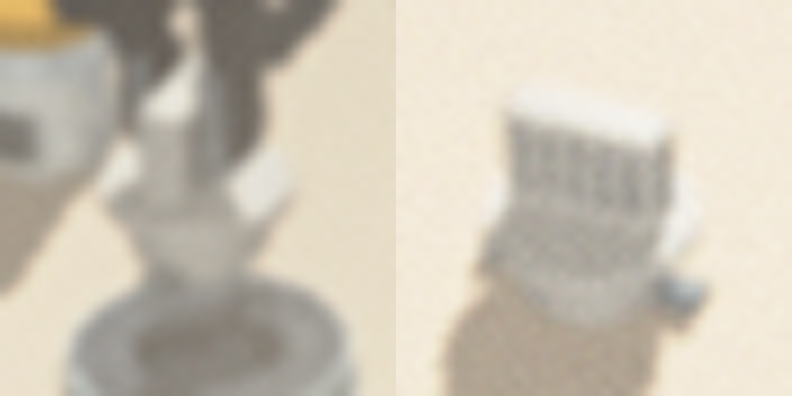

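The stopper sits about 1–1.5 mm short along its bar direction, so I shift (+0.8, +1.0) mm and lower it just into the notches.

Emit:
step_arm --commands '[[[0.08,0.1,-1,0,0,0,1],[0.08,0.1,-2,0,0,0,1],[0.08,0.1,-3,0,0,0,1],[0.08,0.1,-3.3,0,0,0,1],[0.08,0.1,-3.6,0,0,0,1],[0.08,0.1,-3.9,0,0,0,1],[0.08,0.1,-4.1,0,0,0,1],[0.08,0.1,-4.1,0,0,0,1]]]'

```text
clock: 6.8
ee_pos: [0.4964, 0.0844, 0.1062]
eef_rot: [-0.0, 0.901, 0.434, -0.001]
wrist_force: [-0.1, 0.7, -1.4]
grip_width: 0.178
```

Emit:
step_arm --commands '[[[0,0,-0.3,0,0,0,1],[0,0,-0.6,0,0,0,1],[0,0,-0.9,0,0,0,1],[0,0,-1.1,0,0,0,1],[0,0,-1.3,0,0,0,1],[0,0,-1.3,0,0,0,1]]]'

```text
clock: 7.55
ee_pos: [0.4965, 0.0845, 0.0934]
eef_rot: [-0.0, 0.901, 0.434, -0.001]
wrist_force: [-3.0, -1.1, 10.4]
grip_width: 0.176
```

Emit:
step_arm --commands '[[[0,0,-0.15,0,0,0,1],[0,0,-0.2,0,0,0,1],[0,0,-0.2,0,0,0,1],[0,0,-0.2,0,0,0,1]]]'

```text
clock: 8.05
ee_pos: [0.4966, 0.0845, 0.0923]
eef_rot: [0.0, 0.901, 0.434, -0.001]
wrist_force: [-9.1, -2.5, 24.8]
grip_width: 0.177
```

Flush at the predicted height (TCP z 0.0923, force step up to 25 N). Now the clockwise turn, slightly eased.

Emit:
step_arm --commands '[[[-0.04,0,0.05,0,0,0,1],[-0.04,0,0.05,0,0,-6,1],[-0.04,0,0.05,0,0,-12,1],[-0.04,0,0.05,0,0,-18,1],[-0.04,0,0.05,0,0,-24,1],[-0.04,0,0.05,0,0,-30,1],[-0.04,0,0.05,0,0,-36,1],[-0.04,0,0.05,0,0,-40,1],[-0.04,0,0.05,0,0,-40,1]]]'

```text
clock: 9.18
ee_pos: [0.4971, 0.0848, 0.0934]
eef_rot: [-0.0, 0.995, 0.099, 0.0]
wrist_force: [-0.3, -0.2, 10.0]
grip_width: 0.175
```

```bash
python3 - <<'E'
from h import *
s=ctrl.get_state();q=s["eef_rot"];print(s["ee_pos"],s["wrist_force"],s["ft_torque"],s["q"].round(2),s["grip_width"],"yaw",2*np.degrees(np.arctan2(q[2],q[1])))
E
```

```text
[0.49708357 0.08477478 0.09339331] [-0.25995278 -0.20121239 10.01601615] [-0.1872325  -0.08873077 -0.0859139 ] [-0.08  0.34 -0.25  2.09  0.13  0.72 -1.79] 0.17495289933981367 yaw 11.400113045904673
```

Turning freely with no lateral load (yaw 51.5 → 11.4°). The rest of the turn, to the stop.

Emit:
step_arm --commands '[[[0,0,0,0,0,-6,1],[0,0,0,0,0,-12,1],[0,0,0,0,0,-18,1],[0,0,0,0,0,-24,1],[0,0,0,0,0,-30,1],[0,0,0,0,0,-34,1],[0,0,0,0,0,-37,1],[0,0,0,0,0,-39,1],[0,0,0,0,0,-39,1]]]'

```text
clock: 10.3
ee_pos: [0.4974, 0.0843, 0.0938]
eef_rot: [0.0, 0.971, -0.239, 0.001]
wrist_force: [-2.6, -4.3, 11.7]
grip_width: 0.178
```

```bash
python3 - <<'E'
from h import *
s=ctrl.get_state();q=s["eef_rot"];print(s["ee_pos"],s["wrist_force"],s["ft_torque"],s["q"].round(2),s["grip_width"],"yaw",2*np.degrees(np.arctan2(q[2],q[1])))
E
```

```text
[0.49744456 0.08429879 0.09383533] [-2.60832137 -4.30262917 11.6562979 ] [-0.98821348  0.57799774  0.15253129] [-0.21  0.33 -0.1   2.1   0.05  0.71 -2.4 ] 0.1775334383961883 yaw -27.63774463996944
```

Emit:
step_arm --commands '[[[0,0,-0.1,0,0,-1.5,1],[0,0,-0.2,0,0,-2.5,1],[0,0,-0.2,0,0,-2.5,1],[0,0,-0.2,0,0,-2.5,1],[0,0,-0.2,0,0,-2.5,1]]]'

```text
clock: 10.92
ee_pos: [0.4975, 0.0837, 0.0927]
eef_rot: [0.001, 0.966, -0.26, 0.001]
wrist_force: [-7.8, -5.4, 24.7]
grip_width: 0.176
```

```bash
python3 - <<'E'
from h import *
im,d=ctrl.capture("side");im2,_=ctrl.capture("top")
s=ctrl.get_state();q=s["eef_rot"];print(s["clock"],s["ee_pos"],s["wrist_force"],s["ft_torque"],s["grip_width"],"yaw",2*np.degrees(np.arctan2(q[2],q[1])))
cv2.imwrite("pics/f.png",np.hstack([crop(im,285,230,38,9)[:576,:],cv2.resize(im2[140:380,130:510],None,fx=.3,fy=.3)[:1,:1].repeat(684,0).repeat(1,1)]) if 0 else crop(im,300,230,60,6)[:600])
E
```

```text
11.025 [0.49746683 0.08365701 0.0926489 ] [-7.07528589 -5.43524584 23.97122852] [-1.38400798  1.99634998  1.0891302 ] 0.17617531186444718 yaw -30.082683366880115
```

View pics/f.png

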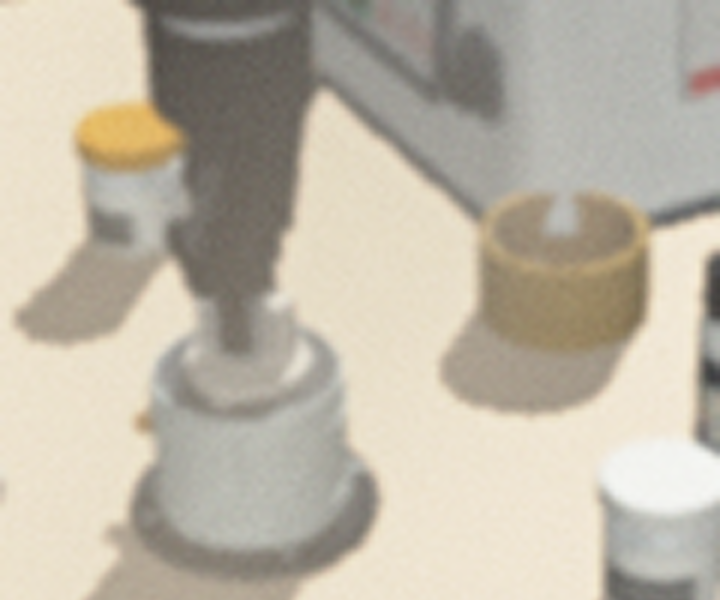

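The picture shows the flange, around (250,385), seated flat on the rim and still held in the fingers. The jars beside it stand where they were. The twist torque has risen to 1.1 N·m against the stop, with 24 N pressing down, so I'm handing in.

```bash
python3 -c "
from cell import ctrl
print(ctrl.sign_off());print(ctrl.get_state()['wrist_force'])"
```

```text
the job is handed in; nothing more can be done
None
the job is handed in; nothing more can be done
```

The stopper is in the canister and turned clockwise to the stop. I handed the job in at about 11 s with the arm still gripping it and pressing it home; no verdict is reported.

- **Insertion:** the lugs entered the notches with no resistance. Pressing against the spring gave about 10 N, then about 25 N with the flange flush. The tool height was 0.0923 m there, as calculated.
- **Turn:** the tool turned about 81° clockwise, from yaw 51.4° to -30.1°. The twist torque rose from about 0.15 to 1.1 N·m at the end, which I take as the stop.
- **Final state:** the downward push was about 24 N. The grip opening stayed at the bar's width, and the tool was at 0.0926 m, so the flange should be within about 0.5 mm of the rim. The last side picture shows the flange seated.
- **Jars and bottle:** in the last side picture the left jar is standing and so is the part of the back jar in view. The bottle was outside that crop; the fingers passed about 10 cm or more above its top, and I did not look at it again.
- **Disagreements:** the two cameras differed by 1–2 mm. Before insertion the side view showed the stopper 1–2 mm off in the grip, so I shifted it by about 1.3 mm. The arm blocked the top view over the mouth, so the centring rests on the side view and the free insertion. A sideways force of about 9 N remained at the end.

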